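# Load the kiln shelf: nested pots and a witness tile

## Robot

A 7-joint arm with a two-finger parallel gripper is mounted at the origin on the work surface. World frame = base frame: x ahead of the robot, y to its left, z up, the work surface at z = 0. Lengths are in mm, angles in rad, forces in N, time in s.
With the tool pointing down it reaches from about 350 to 900 mm from the base axis. Payload 19.9 kg.
Tool frame: the origin (TCP) lies on the front face of the gripper's body, between the roots of the fingers; the fingertips stand 97 mm ahead of it and the grasp point (between the pads) lies ahead of it (manip.pinch_z is the z of the grasp point in the tool frame, in mm); z points along the fingers, y is the line along which they close (so a half turn about z gives the same grasp; the last joint's range is limited). The gripper opens to 94 mm and grips with 3 to 60 N. Pads are 16 mm wide; open, the fingers measure 119 mm over their backs; the gripper's body (75 mm by 177 mm) begins 78 mm behind the grasp point.
Start: joints at [1.26, 0.417, -0.01, 1.614, 0.005, 1.111, -0.053], TCP at [165.984, -602.543, 302.625] pointing down, gripper open.
Joint ranges: [-2.81, 2.81], [-0.39, 2.02], [-1.27, 1.25], [0.06, 2.57], [-1.19, 4.33], [0.19, 2], [-2.82, 2.82]. Speed limits (rad/s): [1.89, 1.89, 2.39, 2.39, 3.01, 3.01, 3.01].

## Interface

Orientations are given as a unit quaternion [x, y, z, w].
In Python, from rig import manip gives the robot as it stands. The module is installed in compiled form; this text tells all that it offers.
- The arm moves only by the tool jog_arm, never from a script. Its argument "rows" is a list of rows, each a list of 7 numbers: the shift along the world's x, y, z in m, then the turn, a rotation vector about the world's x, y, z in rad, then the finger opening in m, from 0 to 0.094. A call has 1 to 20 rows; each row shifts and turns the commanded pose from where the row before left it; what a row does not reach is not made up. A row lasts 1/10 s, in which the tool goes at most 50 mm and 8.59 degrees, less where a joint would pass 70% of its speed; a pose out of reach is approached as far as the arm can. A call with a gripper value outside its range is refused whole. The fingers move at their own pace and stop on an object; "force" is the grip in N (left out, the last holds). Time passes only in rows, so rows that do not move let the fingers close. It gives the time, the measured TCP pose, the force, the opening and the grip force at its end, in the units of the state.
- manip.state(): the state, without advancing time (a new reading comes with each control period).
- manip.camera(name): name is "scene" or "top" or "wrist"; returns a dict with "pixels" (400x640x3 uint8, blue, green, red), "mtx" (3x3 intrinsics, pixels), "dist_coeffs" ([k1, k2, p1, p2, k3] as OpenCV has them; the pictures are not rectified), "R" (3x3) and "t" (3): a world point X has camera coordinates R X + t. Camera axes: x right, y down, z forward; pixel columns grow to the right and rows downward; lengths in mm; the calibration is good to about 2 mm. A picture is of the moment at which its call begins. There is no depth.
- manip.job_done(): hands the job in; it is judged then, once.
The state is a dict: "time_s": time; "joint_positions": joint angles; "joint_velocities": joint speeds; "joint_efforts": joint torques, N m; "tcp_pos": TCP position; "orientation": TCP orientation; "ft_force": force on the tool from outside, world axes, zero at the start; "torque": the same for the moment, N m; "opening": finger opening in mm; "gripper_force": force on a finger pad.
Only numpy, scipy, OpenCV 4.12 (cv2) and the standard library are available. Lean on these libraries where they do the work, as an engineer would, in place of code of your own. Each camera call takes 0.05 s, during which the arm holds its last target. There are 200 camera calls.

## Task

Load the kiln shelf: stand the tallest of the three collared terracotta pots upright in the middle of the raised white disc on the shelf, then nest the middle-sized pot in it and after that the shortest in the middle one, each pushed in until its shoulder sits on the rim below. Last, take the terracotta test tile out of the wooden rack and stand it upright in the slot of the brick holder on the shelf, fully home. The ware is brittle, so lower every piece into place rather than dropping it, and leave the other things on the table where they are.

Things in the scene. Friction and masses are not known exactly. Their poses are not given: they have to be found in the camera images.
- pot_tall: Loose upright terracotta pot, open top, 105 mm high, ~200 g. Straight collar at the top, 34 mm high, 67 mm across outside, 60 inside; below its shoulder (z = 71 mm, 55 mm across) the body tapers to a 32 mm foot; floor 6 mm thick. Origin: centre of the underside, z up. Starts beside the kiln shelf; the tallest of three.
- pot_mid: Loose upright terracotta pot, open top, 82 mm high, ~170 g. Straight collar at the top, 34 mm high, 67 mm across outside, 60 inside; below its shoulder (z = 48 mm, 55 mm across) the body tapers to a 40 mm foot; floor 6 mm thick. Origin: centre of the underside, z up. Starts beside the kiln shelf; the middle one. Seated in the tallest its origin is 57 mm above that one.
- pot_short: Loose upright terracotta pot, open top, 60 mm high, ~140 g. Straight collar at the top, 34 mm high, 67 mm across outside, 60 inside; below its shoulder (z = 26 mm, 55 mm across) the body tapers to a 47 mm foot; floor 6 mm thick. Origin: centre of the underside, z up. Starts beside the kiln shelf; the shortest. Seated in the middle pot its origin is 56 mm above that one.
- kiln_shelf: Fixed cream kiln shelf on the table, slab 150 mm (x) by 270 mm (y), 20 mm thick; carries a white disc (100 mm across, 8 mm thick) towards its +y end and a brick-red slotted holder block (50 x 94 mm, 35 mm high) towards its -y end. Origin: centre of the slab's underside.
- setter (a point): Centre of the top face of the white disc on the kiln shelf, 28 mm above the table.
- slot (a point): Centre of the slot's mouth in the top of the holder block on the kiln shelf, 55 mm above the table. Slot 14 mm wide (along x) and 68 mm long (along y), 27 mm deep, chamfered; axes as the shelf's, z up.
- tile: Flat terracotta test tile, 10 mm thick (x), 60 mm wide (y), 110 mm high (z), with a paler glaze band near the top, about 130 g. Stands upright in the rack slot nearer the robot, its lower 20 mm in the slot. Origin: middle of its lower edge face.
- rack: Fixed wooden drying rack, 70 mm (x) by 100 mm (y), 30 mm high, with two slots along y, 20 mm deep; the one at x = -18 mm holds the tile, the other is empty. Origin: centre of the underside.
- glaze_bowl: Bystander: small white bowl 90 mm across, 40 mm high, near the robot. Origin: centre of the underside.
- jar: Bystander: glass jar 52 mm across, 70 mm high, at the left. Origin: centre of the underside.
- mug: Bystander: white handled mug 76 mm across, 90 mm high, beyond the shelf. Origin: centre of the underside.
- bottle: Bystander: white bottle 60 mm across, 150 mm high, beyond the shelf. Origin: centre of the underside.
- dish: Bystander: white plate 160 mm across, 25 mm high, far left. Origin: centre of the underside.
- brush: Bystander: brush lying on the table at the right, handle towards its -x. Origin: its middle, underside.
- rib: Bystander: wooden spatula lying on the table at the left. Origin: its middle, underside.

How it is judged:
By the outcome, as a careful person would: the job done as asked, in the order asked, and still so for the second after the job is handed in, with the robot touching nothing.
It also fails if it takes over 72 s, if anything falls off the work surface, if the arm or the gripper's body presses on something with over 40 N, if the wrist force passes 120 N, or if a joint passes its speed limit or range.

## Working session

There is one attempt and no reset: what is moved stays moved. The work goes in short steps, Python scripts to look and compute and a tool call to move; the robot and the scene stay as the last step left them, time stands still between calls to the robot, and variables do not carry over. Pictures are saved under pics/ and viewed, at most 10 in all, crops included, and the job is handed in when it is done.

Besides the shell and the picture viewer there is one more tool, called after "Call:" by a JSON object that holds its "fn" and its "kwargs", one argument or row to a line. jog_arm: Moves the arm, as the interface text tells. Its arguments: {"type":"object","properties":{"rows":{"type":"array"},"force":{"type":"number"}},"required":["rows"]}

```bash
mkdir -p pics
cat > h.py <<'E'
import numpy as np, cv2
from rig import manip
def ray(c,uv):
    p=cv2.undistortPoints(np.array([[uv]],float),c["mtx"],np.array(c["dist_coeffs"],float))[0,0]
    R=np.array(c["R"]);t=np.array(c["t"]).ravel()
    d=R.T@np.array([p[0],p[1],1]); return -R.T@t,d/np.linalg.norm(d)
def onz(c,uv,z):
    o,d=ray(c,uv); return o+d*(z-o[2])/d[2]
def tri(c1,a,c2,b):
    A=0;B=0;L=[ray(c1,a),ray(c2,b)]
    for o,d in L:
        P=np.eye(3)-np.outer(d,d);A=A+P;B=B+P@o
    X=np.linalg.solve(A,B)
    return X,[np.linalg.norm(np.cross(X-o,d)) for o,d in L]
def proj(c,X):
    R=np.array(c["R"]);return cv2.projectPoints(np.array(X,float).reshape(-1,1,3),cv2.Rodrigues(R)[0],np.array(c["t"],float),np.array(c["mtx"],float),np.array(c["dist_coeffs"],float))[0].reshape(-1,2)
E
cat > a.py <<'E'
from h import *
import pickle
d={}
for n in("scene","top","wrist"):
    c=manip.camera(n);d[n]=c;cv2.imwrite(f"pics/{n}0.png",c["pixels"])
    print(n,(-np.array(c["R"]).T@np.array(c["t"]).ravel()).round(),np.array(c["R"])[2].round(2))
pickle.dump(d,open("c0.pkl","wb"))
print(manip.state(),manip.pinch_z)
E
python3 a.py
```

```text
scene [1102. -604.  595.] [-0.55  0.63 -0.55]
top [ 436.   27. 1269.] [ 0.12 -0.01 -0.99]
wrist [ 240. -582.  384.] [-0.25 -0.07 -0.96]
{'time_s': 0.15, 'joint_positions': array([ 1.2604756 ,  0.41782485, -0.01027366,  1.61399872,  0.00469924,
        1.11070028, -0.0530147 ]), 'joint_velocities': array([ 0.00025733, -0.00054396,  0.00154698, -0.00069838, -0.00104988,
        0.00060204, -0.00036159]), 'joint_efforts': array([ 1.32691399e-03, -8.51528907e+01,  6.38942979e-01, -4.26136851e+01,
       -4.89251793e-02,  1.71757489e-02,  1.03293130e-04]), 'tcp_pos': array([ 165.93124531, -602.37955516,  302.19221015]), 'orientation': array([ 9.90982718e-01,  1.33988980e-01, -1.04148658e-04, -4.41991368e-04]), 'ft_force': array([-0.26986908,  0.36231905, -0.34464711]), 'torque': array([ 0.02277421, -0.0093179 , -0.0067334 ]), 'gripper_force': 0.0, 'opening': 94.09171556365831} 78.39999999999999
```

View pics/scene0.png

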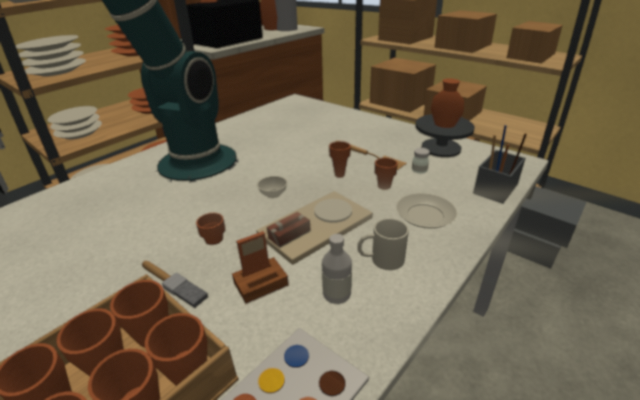

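View pics/top0.png

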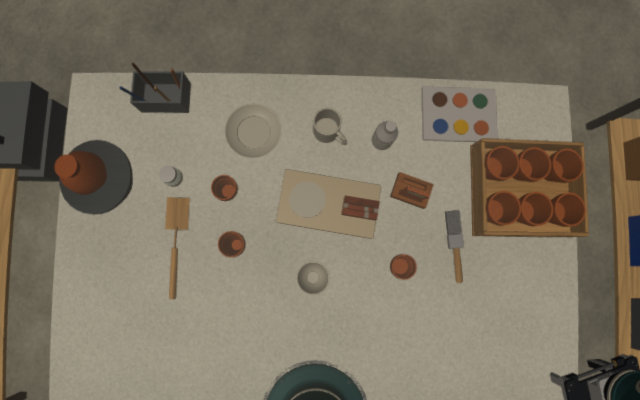

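The scene view shows the tall pot at (340,158), the middle at (386,173), the short at (210,228), the tile at (253,250) and the disc at (333,208). In the top view the tall pot is at (232,244), the middle at (224,188), the short at (403,266), the disc at (308,200), the holder at (360,208) and the rack at (412,190).

```bash
cat > b.py <<'E'
from h import *
import pickle
d=pickle.load(open("c0.pkl","rb"));T=d["top"];S=d["scene"]
def mask(im):
    b,g,r=[im[...,i].astype(int) for i in range(3)]
    return ((r-b>28)&(r>1.45*g)).astype(np.uint8)
def blob(c,uv,rad=30):
    m=mask(c["pixels"]);n,l,st,ce=cv2.connectedComponentsWithStats(m)
    best=min((k for k in range(1,n) if st[k,4]>20),key=lambda k:np.hypot(*(ce[k]-uv)))
    return st[best],ce[best],(l==best).astype(np.uint8)
for n,ut,us in(("tall",(232,244),(340,158)),("mid",(224,188),(386,173)),("short",(403,266),(210,228))):
    st,ce,m=blob(T,ut);cc=cv2.findContours(m,0,1)[0][0];(x,y),r=cv2.minEnclosingCircle(cc)
    s2,c2,m2=blob(S,us)
    w=s2[2]; print(n,"top",st,(x,y,r),"scene",s2)
    # rim centre in scene: widest rows near the top
    o,dd=ray(S,(s2[0]+w/2,s2[1]+8)); el=abs(dd[2])
    X,e=tri(T,(x,y),S,(s2[0]+(w-1)/2,s2[1]+w/2*el)); print("  rim centre",X.round(1),np.round(e,1))
    for z in(105,82,60): print("   ",z,onz(T,(x,y),z).round(1),onz(S,(s2[0]+(w-1)/2,s2[1]+w/2*el),z).round(1))
    k=np.where(m2.any(1))[0].max(); 
print(T["mtx"],T["dist_coeffs"])
a=cv2.resize(T["pixels"][160:250,265:445],(720,360),interpolation=cv2.INTER_CUBIC)
b=cv2.resize(S["pixels"][185:305,220:380],(320*1,240),interpolation=cv2.INTER_CUBIC)
b=cv2.copyMakeBorder(b,0,0,0,400,0)
cv2.imwrite("pics/crop1.png",np.vstack([a,b])[:600])
E
python3 b.py
```

```text
tall top [219 232  25  24 232] (230.8313751220703, 243.5469207763672, 12.675117492675781) scene [330 142  21  34 452]
  rim centre [455.1 223.   99.3] [1.7 1.7]
    105 [453.8 221.  105. ] [463.5 215.  105. ]
    82 [454.1 224.8  82. ] [433.6 253.4  82. ]
    60 [454.5 228.5  60. ] [404.9 290.1  60. ]
mid top [212 176  24  24 259] (223.59091186523438, 187.40908813476562, 12.2315092086792) scene [376 158  22  24 393]
  rim centre [602.3 252.2  77.8] [2.5 2.5]
    105 [596.5 245.6 105. ] [629.9 209.5 105. ]
    82 [599.7 249.9  82. ] [607.8 247.7  82. ]
    60 [602.7 254.   60. ] [586.6 284.2  60. ]
short top [391 255  25  24 440] (403.021728515625, 266.5, 12.279043197631836) scene [197 215  27  29 591]
  rim centre [ 404.3 -225.9   50.7] [1.1 1.1]
    105 [ 405.1 -215.6  105. ] [ 474.6 -262.9  105. ]
    82 [ 404.5 -220.4   82. ] [ 445.2 -246.9   82. ]
    60 [ 403.9 -224.9   60. ] [ 417.1 -231.6   60. ]
[[459.48121203   0.         312.92673338]
 [  0.         459.48121203 195.52923182]
 [  0.           0.           1.        ]] [-0.11762769  0.          0.          0.          0.        ]
```

View pics/crop1.png

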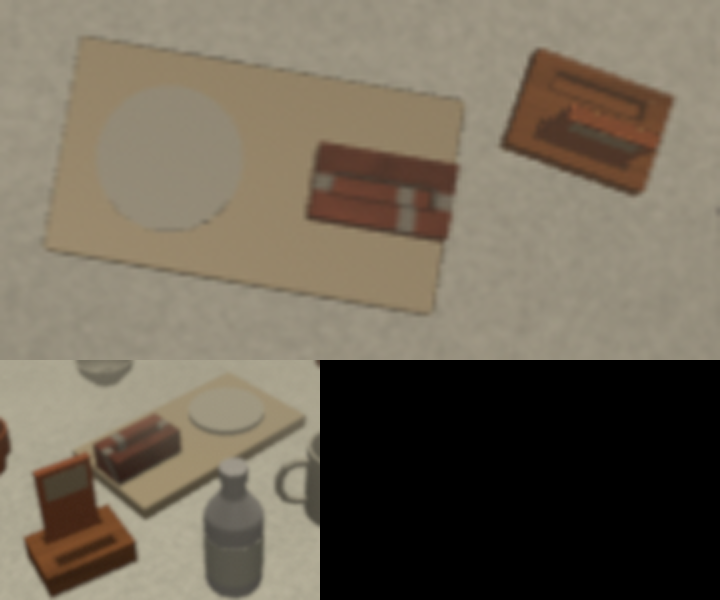

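The crop shows the disc at crop pixel (170,158), or (307.5,199.5) in the full picture. The shelf is turned about -9° and the rack about -20°. The tile stands in the rack's nearer slot. I'll fly over the shelf for wrist-camera views on the way to the tall pot.

Call:
{"fn": "jog_arm", "kwargs": {
  "rows": [
    [0.0205,0.0314,0,0,0,0,0.094],
    [0.0205,0.0314,0,0,0,0,0.094],
    [0.0205,0.0314,0,0,0,0,0.094],
    [0.0205,0.0314,0,0,0,0,0.094],
    [0.0205,0.0314,0,0,0,0,0.094],
    [0.0205,0.0314,0,0,0,0,0.094],
    [0.0205,0.0314,0,0,0,0,0.094],
    [0.0205,0.0314,0,0,0,0,0.094],
    [0.0205,0.0314,0,0,0,0,0.094],
    [0.0205,0.0314,0,0,0,0,0.094],
    [0.0205,0.0314,0,0,0,0,0.094],
    [0.0205,0.0314,0,0,0,0,0.094],
    [0.0205,0.0314,0,0,0,0,0.094],
    [0.0205,0.0314,0,0,0,0,0.094],
    [0.0205,0.0314,0,0,0,0,0.094],
    [0.0205,0.0314,0,0,0,0,0.094],
    [0.0205,0.0314,0,0,0,0,0.094],
    [0.0205,0.0314,0,0,0,0,0.094],
    [0.0205,0.0314,0,0,0,0,0.094],
    [0,0,0,0,0,0,0.094]
  ]
}}

```text
time_s: 2.15
tcp_pos: [556.8, -1.4, 302.4]
orientation: [0.991, 0.137, 0.0, -0.001]
ft_force: [-0.8, -1.0, -0.6]
opening: 94.2
gripper_force: 0.0
```

```bash
cat > snap.py <<'E'
import sys,pickle
from h import *
n=sys.argv[1];c=manip.camera("wrist");s=manip.state();c["s"]=s
pickle.dump(c,open(n+".pkl","wb"));cv2.imwrite(f"pics/{n}.png",c["pixels"]);print(s["time_s"],s["tcp_pos"].round(1),s["ft_force"].round(1))
E
python3 snap.py w1
```

```text
2.2 [556.   -3.8 302.2] [-0.6 -0.9  0.1]
```

View pics/w1.png

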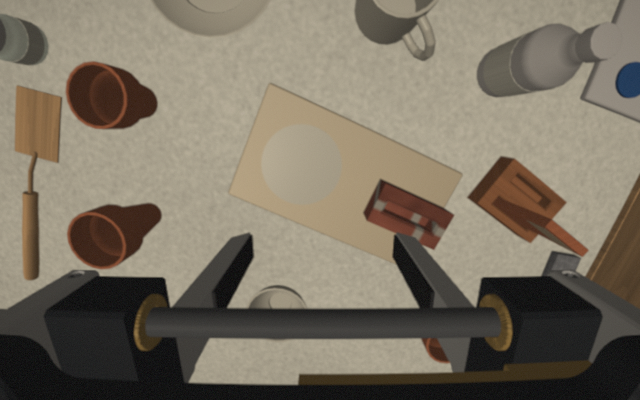

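Call:
{"fn": "jog_arm", "kwargs": {
  "rows": [
    [-0.02,0.035,0,0,0,0,0.094],
    [-0.02,0.035,0,0,0,0,0.094],
    [0,0,0,0,0,0,0.094]
  ]
}}

```text
time_s: 2.5
tcp_pos: [513.2, 67.4, 302.9]
orientation: [0.991, 0.136, -0.0, -0.0]
ft_force: [1.0, -0.9, -0.1]
opening: 93.9
gripper_force: 0.0
```

w1 shows the disc at (301,163), the holder at (408,213), the mid pot rim at (98,96), the tall rim at (98,238) and the fingertips at (240,250) and (405,250).

```bash
python3 snap.py w2
cat > sh.py <<'E'
from h import *
import pickle
def mask(im,f=1.45):
    b,g,r=[im[...,i].astype(int) for i in range(3)]
    return ((r-b>28)&(r>f*g)).astype(np.uint8)
def near(m,uv):
    n,l,st,ce=cv2.connectedComponentsWithStats(m)
    k=min((k for k in range(1,n) if st[k,4]>60),key=lambda k:np.hypot(*(ce[k]-uv)))
    return st[k],ce[k],(l==k).astype(np.uint8)
def shelf(c,seed):
    im=cv2.GaussianBlur(c["pixels"],(3,3),0);hsv=cv2.cvtColor(im,cv2.COLOR_BGR2HSV)
    cr=((hsv[...,1]>75)&(hsv[...,1]<125)&(hsv[...,2]>110)).astype(np.uint8)
    st,ce,m=near(cv2.morphologyEx(cr,cv2.MORPH_OPEN,np.ones((5,5))),seed)
    cn,hi=cv2.findContours(m,cv2.RETR_CCOMP,cv2.CHAIN_APPROX_NONE)
    o=max(cn,key=cv2.contourArea)
    holes=[q for q,h in zip(cn,hi[0]) if h[3]>=0 and cv2.contourArea(q)>1500]
    return st,o,holes
if __name__=="__main__":
    ws=[pickle.load(open(f"w{i}.pkl","rb")) for i in(1,2)]
    E=[]
    for c in ws:
        c["d"]=onz(c,(320,150),20);p=proj(c,[[575,30,20]])[0];print("proj guess",p)
        st,o,h=shelf(c,p);print(st,[ (cv2.fitEllipse(q),cv2.contourArea(q)) for q in h])
        q=cv2.approxPolyDP(cv2.convexHull(o),12,True).reshape(-1,2);print(q.tolist(),[onz(c,x,20)[:2].round().tolist() for x in q])
        e=min((cv2.fitEllipse(q) for q in h),key=lambda e:abs(e[1][0]-78),default=None);E.append(e)
        if e: print("disc z28",onz(c,e[0],28).round(1))
    if all(E): print(tri(ws[0],E[0][0],ws[1],E[1][0]))
    # sample hsv
    print([cv2.cvtColor(ws[0]["pixels"],cv2.COLOR_BGR2HSV)[y,x].tolist() for x,y in((301,163),(360,130),(255,180),(300,230),(408,213),(515,200))])
E
python3 sh.py
```

```text
2.55 [514.4  65.1 302.9] [ 0.7 -1.8  0.6]
proj guess [303.23175198 168.86280449]
[  15   88   46   74 2716] []
[[22, 88], [60, 97], [57, 161], [15, 148]] [[580.0, 399.0], [582.0, 347.0], [499.0, 346.0], [501.0, 407.0]]
proj guess [365.00152851 149.94252153]
[  62   65   51   78 3104] []
[[65, 67], [110, 74], [107, 142], [62, 128]] [[575.0, 411.0], [581.0, 353.0], [498.0, 349.0], [500.0, 410.0]]
[[21, 49, 171], [19, 71, 166], [18, 70, 178], [22, 40, 173], [7, 142, 108], [12, 148, 114]]
```

Call:
{"fn": "jog_arm", "kwargs": {
  "rows": [
    [-0.03,0.032,0,0,0,0,0.094],
    [-0.034,0.035,0,0,0,0,0.094],
    [-0.034,0.035,0,0,0,0,0.094],
    [-0.034,0.033,0,0,0,0,0.094],
    [0,0,0,0,0,0,0.094],
    [0,0,0,0,0,0,0.094]
  ]
}}

```text
time_s: 3.15
tcp_pos: [383.7, 198.4, 302.8]
orientation: [0.991, 0.134, 0.0, 0.0]
ft_force: [1.3, -0.1, -0.4]
opening: 94.1
gripper_force: 0.0
```

```bash
python3 snap.py w3
cat > pot.py <<'E'
import sys
from sh import *
# usage: pot.py x y z viewA [viewB]: rim centre by silhouettes
X=np.array([float(v) for v in sys.argv[1:4]]);L=[]
for n in sys.argv[4:]:
    c=pickle.load(open(n+".pkl","rb"));p=proj(c,[X])[0]
    st,ce,m=near(mask(c["pixels"]),p)
    cn=max(cv2.findContours(m,0,cv2.CHAIN_APPROX_NONE)[0],key=cv2.contourArea)
    nad=proj(c,[[*(-np.array(c["R"]).T@np.array(c["t"]).ravel())[:2],0]])[0]
    h=cv2.convexHull(cn).reshape(-1,2).astype(float)
    # outer part of the hull only (rim), away from the nadir
    q=cn.reshape(-1,2).astype(np.float32);e=cv2.fitEllipse(q.astype(np.float32))
    if max(e[1])/min(e[1])>1.06:
        for _ in range(3):
            u=(np.array(e[0])-nad);u/=np.linalg.norm(u)
            s=(q-np.array(e[0],np.float32))@u
            e=cv2.fitEllipse(q[s>s.max()-0.55*min(e[1])].astype(np.float32))
    print(n,"box",st,"nadir",nad.round(),"ell",np.round(e[0],1),np.round(e[1],1),"at z",onz(c,e[0],X[2]).round(1), "diam",round(float(np.linalg.norm(onz(c,(e[0][0]-e[1][0]/2,e[0][1]),X[2])-onz(c,(e[0][0]+e[1][0]/2,e[0][1]),X[2]))),1))
    L.append((c,e[0]))
if len(L)>1: print("tri",*tri(*L[0],*L[1]))
E
python3 pot.py 454 221 105 w3 w1; python3 pot.py 600 250 82 w2 w1;python3 pot.py 600 250 82 w3 w1
```

```text
3.2 [384.2 197.9 302.7] [ 0.6 -0.7 -0.6]
w3 box [ 282   95   68   71 3804] nadir [322. 128.] ell [315.6 129.7] [67.6 69.8] at z [453.9 224.6 105. ] diam 63.7
w1 box [  68  205   92   64 4074] nadir [323. 128.] ell [ 96.6 239.9] [49.9 62.2] at z [454.9 222.8 105. ] diam 57.5
tri [453.74199685 224.52165295 102.91797548] [np.float64(0.24035732288193928), np.float64(0.24035732288195008)]
w2 box [ 135   33   79   72 4237] nadir [323. 127.] ell [166.4  67.5] [61.7 70.6] at z [601.9 252.4  82. ] diam 62.6
w1 box [  66   62   90   67 4349] nadir [323. 128.] ell [95.8 94.8] [55.9 67.2] at z [601.6 252.5  82. ] diam 60.9
tri [601.76605492 251.77485184  83.04454293] [np.float64(0.06869402760503014), np.float64(0.06869402760514372)]
w3 box [303   0  49  17 538] nadir [322. 128.] ell [351.2  -0. ] [2.8 4.8] at z [576.8 223.9  82. ] diam 2.6
w1 box [  66   62   90   67 4349] nadir [323. 128.] ell [95.8 94.8] [55.9 67.2] at z [601.6 252.5  82. ] diam 60.9
tri [589.2768397  232.71964243  90.61858712] [np.float64(17.239522476087284), np.float64(17.239522476087433)]
```

Call:
{"fn": "jog_arm", "kwargs": {
  "rows": [
    [0.035,0.0133,0,0,0,0,0.094],
    [0.035,0.0134,0,0,0,0,0.094],
    [0,0,-0.04,0,0,0,0.094],
    [0,0,-0.04,0,0,0,0.094],
    [0,0,-0.03,0,0,0,0.094],
    [0,0,-0.0225,0,0,0,0.094],
    [0,0,0,0,0,0,0.094],
    [0,0,0,0,0,0,0.06],
    [0,0,0,0,0,0,0.06],
    [0,0,0,0,0,0,0.06],
    [0,0,0,0,0,0,0.06],
    [0,0,0,0,0,0,0.06]
  ],
  "force": 15
}}

```text
time_s: 4.4
tcp_pos: [454.0, 225.7, 171.0]
orientation: [0.991, 0.134, 0.001, 0.0]
ft_force: [-0.0, -1.5, 7.1]
opening: 67.2
gripper_force: 15.0
```

```bash
sed -i 's/hsv\[...,1\]>75)&(hsv\[...,1\]<125)&(hsv\[...,2\]>110/hsv[...,1]>58)\&(hsv[...,1]<100)\&(hsv[...,2]>110/' sh.py; python3 sh.py
```

```text
proj guess [303.23175198 168.86280449]
[  229    84   232   177 14755] [(((301.07073974609375, 163.8291778564453), (80.53487396240234, 81.98905181884766), 133.01841735839844), 5183.0)]
[[269, 84], [460, 173], [391, 260], [229, 193]] [[662.0, 95.0], [625.0, -165.0], [486.0, -119.0], [519.0, 115.0]]
disc z28 [581.5  33.9  28. ]
proj guess [365.00152851 149.94252153]
[  288    62   234   190 16150] [(((364.4416198730469, 144.01487731933594), (81.62548065185547, 84.48079681396484), 30.97880744934082), 5413.0)]
[[334, 62], [521, 155], [465, 251], [288, 175]] [[662.0, 96.0], [625.0, -165.0], [482.0, -147.0], [518.0, 115.0]]
disc z28 [581.9  34.1  28. ]
(array([581.71200686,  34.01667358,  28.13258753]), [np.float64(0.19016565906420296), np.float64(0.19016565906435046)])
[[21, 49, 171], [19, 71, 166], [18, 70, 178], [22, 40, 173], [7, 142, 108], [12, 148, 114]]
```

Call:
{"fn": "jog_arm", "kwargs": {
  "rows": [
    [0,0,0.03,0,0,0,0.06],
    [0,0,0.04,0,0,0,0.06],
    [0.0127,-0.0191,0,0,0,0,0.06],
    [0.02,-0.03,0,0,0,0,0.06],
    [0.02,-0.03,0,0,0,0,0.06],
    [0.02,-0.03,0,0,0,0,0.06],
    [0.02,-0.03,0,0,0,0,0.06],
    [0.02,-0.03,0,0,0,0,0.06],
    [0.015,-0.0219,0,0,0,0,0.06],
    [0,0,-0.015,0,0,0,0.06],
    [0,0,-0.015,0,0,0,0.06],
    [0,0,-0.006,0,0,0,0.06],
    [0,0,0,0,0,0,0.06],
    [0,0,0,0,0,0,0.06]
  ]
}}

```text
time_s: 5.8
tcp_pos: [581.1, 35.5, 204.4]
orientation: [0.991, 0.135, 0.0, -0.0]
ft_force: [0.1, 0.1, -1.3]
opening: 67.0
gripper_force: 14.9
```

```bash
python3 -c "
from h import *
s=manip.state();print(s['tcp_pos'],s['ft_force'],s['opening'],s['orientation'])"
```

```text
[581.06128352  35.53119305 204.38166097] [ 0.11472294  0.05677809 -1.26400433] 67.03258111729313 [ 9.90903695e-01  1.34572860e-01  1.95627525e-05 -1.13696507e-04]
```

Call:
{"fn": "jog_arm", "kwargs": {
  "rows": [
    [0,-0.001,-0.002,0,0,0,0.06],
    [0,0,-0.0015,0,0,0,0.06],
    [0,0,-0.001,0,0,0,0.06],
    [0,0,-0.0007,0,0,0,0.06],
    [0,0,0,0,0,0,0.06]
  ]
}}

```text
time_s: 6.3
tcp_pos: [581.3, 33.8, 199.1]
orientation: [0.991, 0.134, 0.0, -0.0]
ft_force: [-0.9, -0.7, 0.7]
opening: 66.9
gripper_force: 14.9
```

Call:
{"fn": "jog_arm", "kwargs": {
  "rows": [
    [0,0,-0.0005,0,0,0,0.06],
    [0,0,-0.0005,0,0,0,0.06],
    [0,0,0,0,0,0,0.06]
  ]
}}

```text
time_s: 6.6
tcp_pos: [581.7, 33.7, 198.9]
orientation: [0.991, 0.134, 0.001, 0.0]
ft_force: [-2.4, -1.6, 12.6]
opening: 67.1
gripper_force: 15.0
```

Call:
{"fn": "jog_arm", "kwargs": {
  "rows": [
    [0,0,0,0,0,0,0.094],
    [0,0,0,0,0,0,0.094],
    [0,0,0,0,0,0,0.094],
    [0,0,0.02,0,0,0,0.094],
    [0,0,0.04,0,0,0,0.094],
    [0,0,0.04,0,0,0,0.094],
    [-0.023,-0.009,0.03,0,0,0,0.094],
    [-0.023,-0.009,0,0,0,0,0.094],
    [-0.0235,-0.009,0,0,0,0,0.094],
    [0,0,0,0,0,0,0.094],
    [0,0,0,0,0,0,0.094]
  ]
}}

```text
time_s: 7.7
tcp_pos: [511.8, 6.6, 328.2]
orientation: [0.991, 0.134, 0.0, 0.0]
ft_force: [0.2, -0.6, 0.7]
opening: 93.8
gripper_force: 0.0
```

```bash
python3 snap.py w4;python3 pot.py 581.7 34 133 w4
python3 - <<'E'
from sh import *
c=pickle.load(open("w4.pkl","rb"));cv2.imwrite("pics/w4c.png",c["pixels"])
E
```

```text
7.75 [512.1   6.9 328.1] [-0.2  0.3 -0.2]
w4 box [ 281   96   69   71 3877] nadir [322. 128.] ell [315.1 131. ] [68.4 70.3] at z [580.8  32.9 133. ] diam 63.9
```

Call:
{"fn": "jog_arm", "kwargs": {
  "rows": [
    [0.002,0.0218,0,0,0,0,0.094],
    [0.002,0.0328,0,0,0,0,0.094],
    [0.004,0.0328,-0.01,0,0,0,0.094],
    [0.004,0.0328,-0.01,0,0,0,0.094],
    [0.004,0.0328,-0.008,0,0,0,0.094],
    [0.004,0.0328,0,0,0,0,0.094],
    [0.0,0.0328,0,0,0,0,0.094],
    [0,0,0,0,0,0,0.094],
    [0,0,0,0,0,0,0.094]
  ]
}}

```text
time_s: 8.65
tcp_pos: [531.8, 226.4, 299.3]
orientation: [0.991, 0.135, -0.0, -0.0]
ft_force: [0.2, -0.9, 0.8]
opening: 93.7
gripper_force: 0.0
```

```bash
python3 snap.py w5;python3 pot.py 601.8 252 82 w5 w1
```

```text
8.7 [532.  225.3 299.4] [ 0.3 -0.7 -0.6]
w5 box [ 284   97   64   66 3323] nadir [323. 127.] ell [315.4 129.2] [63.2 65.2] at z [601.8 253.6  82. ] diam 63.6
w1 box [  66   62   90   67 4349] nadir [323. 128.] ell [95.8 94.8] [55.9 67.2] at z [601.6 252.5  82. ] diam 60.9
tri [601.64224018 253.646648    80.57354451] [np.float64(0.16717053708484167), np.float64(0.16717053708493676)]
```

Call:
{"fn": "jog_arm", "kwargs": {
  "rows": [
    [0.0349,0.0141,0,0,0,0,0.094],
    [0.0349,0.0142,0,0,0,0,0.094],
    [0,0,-0.04,0,0,0,0.094],
    [0,0,-0.04,0,0,0,0.094],
    [0,0,-0.04,0,0,0,0.094],
    [0,0,-0.032,0,0,0,0.094],
    [0,0,0,0,0,0,0.094],
    [0,0,0,0,0,0,0.06],
    [0,0,0,0,0,0,0.06],
    [0,0,0,0,0,0,0.06],
    [0,0,0,0,0,0,0.06],
    [0,0,0,0,0,0,0.06]
  ]
}}

```text
time_s: 9.9
tcp_pos: [602.1, 253.8, 149.4]
orientation: [0.991, 0.134, 0.001, -0.0]
ft_force: [-0.2, -1.6, 8.3]
opening: 68.1
gripper_force: 15.0
```

Call:
{"fn": "jog_arm", "kwargs": {
  "rows": [
    [0,0,0.02,0,0,0,0.06],
    [0,0,0.04,0,0,0,0.06],
    [0,0,0.045,0,0,0,0.06],
    [0,0,0.045,0,0,0,0.06],
    [-0.002,-0.0207,0,0,0,0,0.06],
    [-0.003,-0.03,0,0,0,0,0.06],
    [-0.003,-0.035,0,0,0,0,0.06],
    [-0.003,-0.035,0,0,0,0,0.06],
    [-0.003,-0.035,0,0,0,0,0.06],
    [-0.003,-0.035,0,0,0,0,0.06],
    [-0.004,-0.03,0,0,0,0,0.06],
    [0,0,0,0,0,0,0.06],
    [0,0,0,0,0,0,0.06],
    [0,0,0,0,0,0,0.06]
  ]
}}

```text
time_s: 11.3
tcp_pos: [580.5, 34.0, 298.2]
orientation: [0.991, 0.135, 0.0, -0.0]
ft_force: [-0.0, -0.4, -2.5]
opening: 68.0
gripper_force: 15.0
```

```bash
python3 snap.py w6
```

```text
11.35 [580.5  34.1 298.2] [ 0.7 -0.1 -1.6]
```

View pics/w6.png

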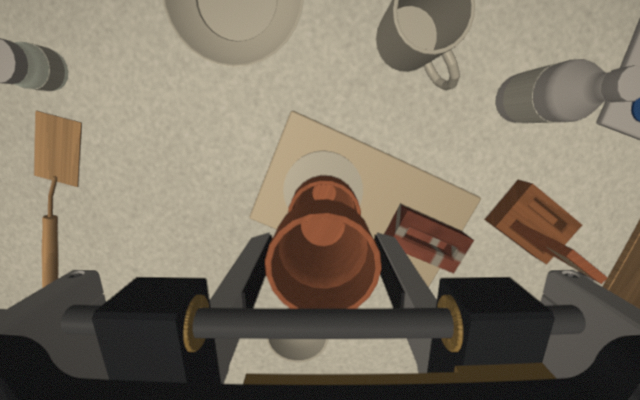

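w6 shows the mid pot held squarely between the fingers, its rim centred near (323,258) above the tall pot on the disc. I'll lower it now.

Call:
{"fn": "jog_arm", "kwargs": {
  "rows": [
    [0.0005,-0.001,-0.012,0,0,0,0.06],
    [0,0,-0.012,0,0,0,0.06],
    [0,0,-0.012,0,0,0,0.06],
    [0,0,-0.008,0,0,0,0.06],
    [0,0,-0.005,0,0,0,0.06],
    [0,0,-0.003,0,0,0,0.06],
    [0,0,-0.003,0,0,0,0.06],
    [0,0,0,0,0,0,0.06]
  ]
}}

```text
time_s: 12.15
tcp_pos: [581.0, 31.9, 242.8]
orientation: [0.991, 0.134, -0.0, -0.0]
ft_force: [0.8, -0.1, -2.2]
opening: 68.0
gripper_force: 15.0
```

Call:
{"fn": "jog_arm", "kwargs": {
  "rows": [
    [0,0.001,-0.002,0,0,0,0.06],
    [0,0,-0.002,0,0,0,0.06],
    [0,0,-0.0015,0,0,0,0.06],
    [0,0,-0.001,0,0,0,0.06],
    [0,0,-0.001,0,0,0,0.06],
    [0,0,0,0,0,0,0.06]
  ]
}}

```text
time_s: 12.75
tcp_pos: [580.9, 32.9, 235.3]
orientation: [0.991, 0.134, -0.0, -0.0]
ft_force: [0.4, 0.7, -1.5]
opening: 68.2
gripper_force: 15.0
```

Call:
{"fn": "jog_arm", "kwargs": {
  "rows": [
    [0,0,-0.0007,0,0,0,0.06],
    [0,0,-0.0007,0,0,0,0.06],
    [0,0,-0.0007,0,0,0,0.06],
    [0,0,0,0,0,0,0.06]
  ]
}}

```text
time_s: 13.15
tcp_pos: [581.6, 32.9, 234.4]
orientation: [0.991, 0.134, 0.001, 0.0]
ft_force: [-1.6, -0.5, 10.6]
opening: 68.1
gripper_force: 15.0
```

Call:
{"fn": "jog_arm", "kwargs": {
  "rows": [
    [0,0,0,0,0,0,0.094],
    [0,0,0,0,0,0,0.094],
    [0,0,0,0,0,0,0.094],
    [0,0,0.02,0,0,0,0.094],
    [0,0,0.04,0,0,0,0.094],
    [0,0,0.04,0,0,0,0.094],
    [-0.023,-0.009,0.028,0,0,0,0.094],
    [-0.023,-0.009,0,0,0,0,0.094],
    [-0.0235,-0.009,0,0,0,0,0.094],
    [0,0,0,0,0,0,0.094],
    [0,0,0,0,0,0,0.094]
  ]
}}

```text
time_s: 14.25
tcp_pos: [511.5, 5.8, 361.6]
orientation: [0.991, 0.134, 0.0, 0.0]
ft_force: [0.5, 0.1, 0.8]
opening: 94.3
gripper_force: 0.0
```

```bash
python3 snap.py w7;python3 pot.py 581 33 167 w7
```

```text
14.3 [511.9   6.1 361.4] [ 0.6 -0.7  0.1]
w7 box [ 280   95   70   72 3907] nadir [322. 128.] ell [314.2 130.7] [68.6 70.7] at z [580.7  33.  167. ] diam 64.0
```

Call:
{"fn": "jog_arm", "kwargs": {
  "rows": [
    [-0.007,-0.02,0,0,0,0,0.094],
    [-0.014,-0.026,0,0,0,0,0.094],
    [-0.02,-0.026,0,0,0,0,0.094],
    [-0.02,-0.026,0,0,0,0,0.094],
    [-0.02,-0.026,-0.02,0,0,0,0.094],
    [-0.02,-0.026,-0.02,0,0,0,0.094],
    [-0.02,-0.026,-0.02,0,0,0,0.094],
    [-0.02,-0.026,-0.02,0,0,0,0.094],
    [-0.02,-0.026,0,0,0,0,0.094],
    [-0.017,-0.031,0,0,0,0,0.094],
    [0,0,0,0,0,0,0.094],
    [0,0,0,0,0,0,0.094]
  ]
}}

```text
time_s: 15.5
tcp_pos: [334.0, -253.2, 281.1]
orientation: [0.991, 0.134, -0.0, -0.0]
ft_force: [0.4, 0.2, 0.1]
opening: 94.2
gripper_force: 0.0
```

```bash
python3 snap.py w8;python3 pot.py 404 -226 60 w8
```

```text
15.55 [ 334.3 -252.6  281.2] [0.4 0.6 0.2]
w8 box [ 283   96   64   66 3248] nadir [323. 127.] ell [314.2 128.2] [62.4 64.5] at z [ 404.8 -224.6   60. ] diam 63.6
```

Call:
{"fn": "jog_arm", "kwargs": {
  "rows": [
    [0.035,0.014,0,0,0,0,0.094],
    [0.0355,0.014,0,0,0,0,0.094],
    [0,0,-0.04,0,0,0,0.094],
    [0,0,-0.04,0,0,0,0.094],
    [0,0,-0.04,0,0,0,0.094],
    [0,0,-0.0345,0,0,0,0.094],
    [0,0,0,0,0,0,0.094],
    [0,0,0,0,0,0,0.06],
    [0,0,0,0,0,0,0.06],
    [0,0,0,0,0,0,0.06],
    [0,0,0,0,0,0,0.06],
    [0,0,0,0,0,0,0.06]
  ]
}}

```text
time_s: 16.75
tcp_pos: [404.6, -225.3, 128.1]
orientation: [0.991, 0.134, 0.001, 0.001]
ft_force: [-1.5, 1.6, 13.3]
opening: 67.2
gripper_force: 15.0
```

Call:
{"fn": "jog_arm", "kwargs": {
  "rows": [
    [0,0,0.02,0,0,0,0.06],
    [0,0,0.04,0,0,0,0.06],
    [0,0,0.045,0,0,0,0.06],
    [0,0,0.045,0,0,0,0.06],
    [0,0,0.04,0,0,0,0.06],
    [0.0162,0.0183,0,0,0,0,0.06],
    [0.02,0.03,0,0,0,0,0.06],
    [0.02,0.03,0,0,0,0,0.06],
    [0.02,0.03,0,0,0,0,0.06],
    [0.02,0.03,0,0,0,0,0.06],
    [0.02,0.03,0,0,0,0,0.06],
    [0.02,0.03,0,0,0,0,0.06],
    [0.02,0.03,0,0,0,0,0.06],
    [0.02,0.03,0,0,0,0,0.06],
    [0,0,0,0,0,0,0.06],
    [0,0,0,0,0,0,0.06]
  ]
}}

```text
time_s: 18.35
tcp_pos: [580.1, 33.8, 317.0]
orientation: [0.991, 0.135, -0.0, -0.0]
ft_force: [-0.1, -1.0, -2.6]
opening: 67.4
gripper_force: 15.0
```

Call:
{"fn": "jog_arm", "kwargs": {
  "rows": [
    [0.0006,-0.0005,-0.012,0,0,0,0.06],
    [0,0,-0.012,0,0,0,0.06],
    [0,0,-0.009,0,0,0,0.06],
    [0,0,-0.005,0,0,0,0.06],
    [0,0,-0.003,0,0,0,0.06],
    [0,0,0,0,0,0,0.06]
  ]
}}

```text
time_s: 18.95
tcp_pos: [580.7, 32.7, 275.5]
orientation: [0.991, 0.134, -0.0, -0.0]
ft_force: [-0.0, 0.3, -0.9]
opening: 67.7
gripper_force: 15.0
```

Call:
{"fn": "jog_arm", "kwargs": {
  "rows": [
    [0,0,-0.002,0,0,0,0.06],
    [0,0,-0.002,0,0,0,0.06],
    [0,0,-0.001,0,0,0,0.06],
    [0,0,-0.0007,0,0,0,0.06],
    [0,0,0,0,0,0,0.06]
  ]
}}

```text
time_s: 19.45
tcp_pos: [580.8, 32.8, 270.1]
orientation: [0.991, 0.134, -0.0, -0.0]
ft_force: [0.0, -0.5, -1.1]
opening: 67.5
gripper_force: 15.0
```

Call:
{"fn": "jog_arm", "kwargs": {
  "rows": [
    [0,0,-0.0007,0,0,0,0.06],
    [0,0,-0.0007,0,0,0,0.06],
    [0,0,-0.0007,0,0,0,0.06],
    [0,0,0,0,0,0,0.06]
  ]
}}

```text
time_s: 19.85
tcp_pos: [581.4, 33.0, 269.1]
orientation: [0.991, 0.134, 0.001, 0.0]
ft_force: [-2.5, -0.2, 11.8]
opening: 67.1
gripper_force: 15.0
```

Call:
{"fn": "jog_arm", "kwargs": {
  "rows": [
    [0,0,0,0,0,0,0.094],
    [0,0,0,0,0,0,0.094],
    [0,0,0,0,0,0,0.094],
    [0,0,0.02,0,0,0,0.094],
    [0,0,0.035,0,0,0,0.094],
    [-0.005,-0.015,0.03,0,0,0,0.094],
    [-0.013,-0.035,0,0,0,0,0.094],
    [-0.013,-0.035,0,0,0,0,0.094],
    [-0.013,-0.035,0,0,0,0,0.094],
    [-0.013,-0.035,-0.01,0,0,0,0.094],
    [-0.013,-0.035,-0.02,0,0,0,0.094],
    [-0.006,-0.03,-0.02,0,0,0,0.094],
    [0,0,0,0,0,0,0.094],
    [0,0,0,0,0,0,0.094]
  ]
}}

```text
time_s: 21.25
tcp_pos: [504.7, -187.3, 302.8]
orientation: [0.991, 0.134, -0.0, -0.0]
ft_force: [0.3, 0.2, 1.5]
opening: 94.1
gripper_force: 0.0
```

```bash
python3 snap.py w9
python3 - <<'E'
from h import *
import pickle
c=pickle.load(open("w9.pkl","rb"));print(proj(c,[[575,-160,0]]))
cv2.imwrite("pics/w9c.png",cv2.resize(c["pixels"][0:240,140:460],(800,600),interpolation=cv2.INTER_CUBIC))
E
```

```text
21.3 [ 505.2 -186.5  303.3] [0.3 0.6 0.1]
[[316.91394083 128.61979872]]
```

View pics/w9c.png

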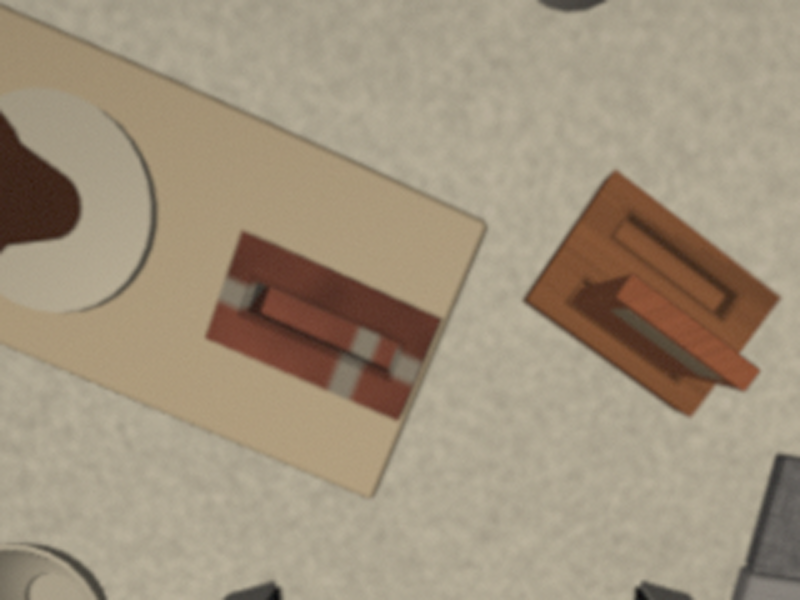

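w9c (scale 2.5, offset 140,0) shows the holder's top corners at (243,232), (441,319), (400,419) and (206,338). The tile's top face corners are (632,274), (759,370), (745,390) and (616,297), and the rack corners are (615,171), (779,298), (690,415) and (526,299).

```bash
cat > q.py <<'E'
from h import *
import pickle
c=pickle.load(open("w9.pkl","rb"))
def P(l,z): return np.array([onz(c,(140+(x-.75)/2.5,(y-.75)/2.5),z)[:2] for x,y in l])
for n,l,z in(("holder",[(243,232),(441,319),(400,419),(206,338)],55),("tile",[(632,274),(759,370),(745,390),(616,297)],120),("rack",[(615,171),(779,298),(690,415),(526,299)],30),("slotends",[(238,292),(405,365)],55),("freeslot",[(625,222),(730,310)],30)):
    w=P(l,z);print(n,w.round(1).tolist(),"mean",w.mean(0).round(1))
    if len(w)==4:
        a=(w[0]-w[1])+(w[3]-w[2]);b=(w[0]-w[3])+(w[1]-w[2])
        print("  len",np.linalg.norm(a)/2,np.linalg.norm(b)/2,"yaw",np.degrees(np.arctan2(-a[0],a[1])),np.degrees(np.arctan2(b[1],b[0])))
    else: a=w[0]-w[1];print(np.linalg.norm(a),np.degrees(np.arctan2(-a[0],a[1])))
E
python3 q.py
```

```text
holder [[589.7, -67.4], [576.7, -159.8], [528.8, -153.1], [541.3, -60.1]] mean [ 559.1 -110.1]
  len 93.55319365517644 48.66656397554274 yaw -7.852054949427727 -8.235878613296057
tile [[609.8, -221.9], [590.8, -277.5], [582.6, -275.1], [600.9, -218.9]] mean [ 596.  -248.3]
  len 58.90599163974361 8.986628558743766 yaw -18.44483457160839 -17.394563507613046
rack [[661.3, -218.7], [629.4, -312.1], [565.0, -289.8], [596.1, -195.7]] mean [ 613.  -254.1]
  len 98.8880894251518 68.69836637247093 yaw -18.556199038763353 -19.31545725511716
slotends [[564.5, -70.2], [553.0, -149.3]] mean [ 558.7 -109.8]
79.91775939636136 -8.288435132384263
freeslot [[641.6, -230.1], [617.7, -291.2]] mean [ 629.6 -260.7]
65.66040082997228 -21.325227768599298
```

Call:
{"fn": "jog_arm", "kwargs": {
  "rows": [
    [0.0113,-0.0077,0,0,0,0.122,0.094],
    [0.0113,-0.0077,0,0,0,0.122,0.094],
    [0.0113,-0.0077,0,0,0,0.122,0.094],
    [0.0113,-0.0077,0,0,0,0.122,0.06],
    [0.0113,-0.0077,0,0,0,0.122,0.06],
    [0.0113,-0.0077,0,0,0,0.122,0.06],
    [0.0113,-0.0077,0,0,0,0.122,0.06],
    [0.0113,-0.0077,0,0,0,0.122,0.06],
    [0,0,0,0,0,0,0.06],
    [0,0,0,0,0,0,0.06]
  ]
}}

```text
time_s: 22.3
tcp_pos: [595.4, -247.7, 303.3]
orientation: [0.813, 0.582, 0.0, -0.0]
ft_force: [0.1, 0.7, 0.8]
opening: 60.1
gripper_force: 0.0
```

```bash
python3 snap.py w10; python3 -c "
from h import *;import pickle
s=manip.state();q=s['orientation'];print(q,np.degrees(2*np.arctan2(q[1],q[0]))-90)
c=pickle.load(open('w10.pkl','rb'));print(proj(c,[[596,-248.3,120],[609.8,-221.9,120],[582.6,-275.1,120],[559,-110,55]]))
cv2.imwrite('pics/w10c.png',cv2.resize(c['pixels'][80:320,160:480],(800,600),interpolation=cv2.INTER_CUBIC))"
```

```text
22.35 [ 595.2 -247.7  303.4] [ 0.1 -0.3 -0.1]
[ 8.13077007e-01  5.82156133e-01  1.29132299e-04 -2.31118995e-05] -18.79532556539681
[[323.44726167 210.58830702]
 [328.34553458 180.26065138]
 [319.33235206 239.48438531]
 [249.58868516  87.90056569]]
```

View pics/w10c.png

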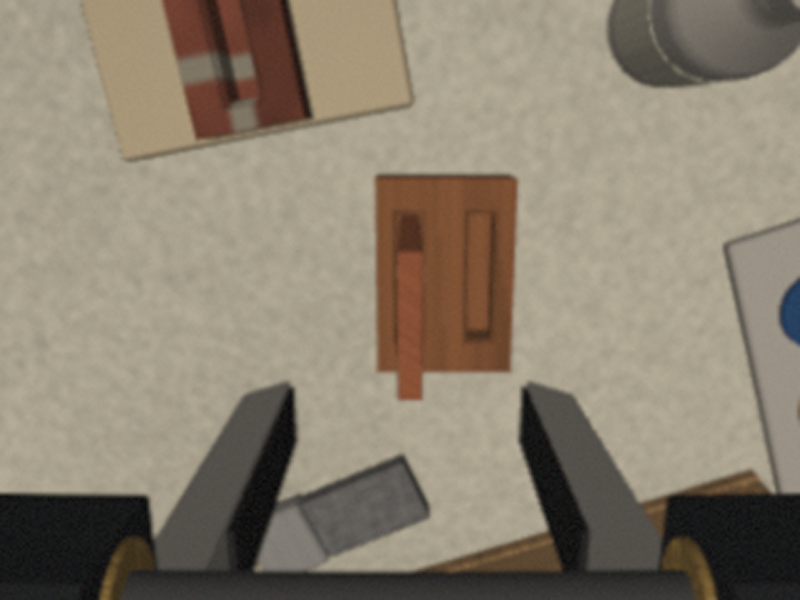

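w10c shows the tile's top face centred at full-picture (324,210), against a predicted (323.4,210.6), and it lines up with the tool. That confirms its position and height.

Call:
{"fn": "jog_arm", "kwargs": {
  "rows": [
    [0.0008,-0.0006,-0.03,0,0,0,0.04],
    [0,0,-0.04,0,0,0,0.04],
    [0,0,-0.035,0,0,0,0.04],
    [0,0,-0.02,0,0,0,0.04],
    [0,0,0,0,0,0,0.04],
    [0,0,0,0,0,0,0.005],
    [0,0,0,0,0,0,0.005],
    [0,0,0,0,0,0,0.005],
    [0,0,0,0,0,0,0.005],
    [0,0,0,0,0,0,0.005],
    [0,0,0,0,0,0,0.005],
    [0,0,0,0,0,0,0.005]
  ],
  "force": 20
}}

```text
time_s: 23.55
tcp_pos: [596.2, -249.5, 178.9]
orientation: [0.813, 0.583, 0.0, 0.0]
ft_force: [-2.3, 1.3, 6.5]
opening: 9.9
gripper_force: 20.0
```

Call:
{"fn": "jog_arm", "kwargs": {
  "rows": [
    [0,0,0.015,0,0,0,0.005],
    [0,0,0.03,0,0,0,0.005],
    [0,0,0.035,0,0,0,0.005],
    [-0.004,0.0135,0,0,0,0.037,0.005],
    [-0.008,0.03,0,0,0,0.05,0.005],
    [-0.008,0.03,0,0,0,0.05,0.005],
    [-0.008,0.03,0,0,0,0.05,0.005],
    [-0.006,0.025,0,0,0,0,0.005],
    [-0.003,0.01,0,0,0,0,0.005],
    [0,0,0,0,0,0,0.005],
    [0,0,0,0,0,0,0.005],
    [0,0,0,0,0,0,0.005]
  ]
}}

```text
time_s: 24.75
tcp_pos: [559.1, -112.3, 257.9]
orientation: [0.755, 0.656, -0.0, 0.0]
ft_force: [-0.2, 0.1, -0.5]
opening: 9.8
gripper_force: 20.0
```

```bash
python3 snap.py w11; python3 -c "
from h import *;import pickle
s=manip.state();q=s['orientation'];print(np.degrees(2*np.arctan2(q[1],q[0]))-90)
c=pickle.load(open('w11.pkl','rb'));print(proj(c,[[559,-110,55]]))
cv2.imwrite('pics/w11c.png',cv2.resize(c['pixels'][100:340,160:480],(800,600),interpolation=cv2.INTER_CUBIC))"
```

```text
24.8 [ 559.1 -112.2  257.9] [-0.1  0.3 -1.7]
-8.053463198252189
[[322.27198251 202.51834488]]
```

View pics/w11c.png

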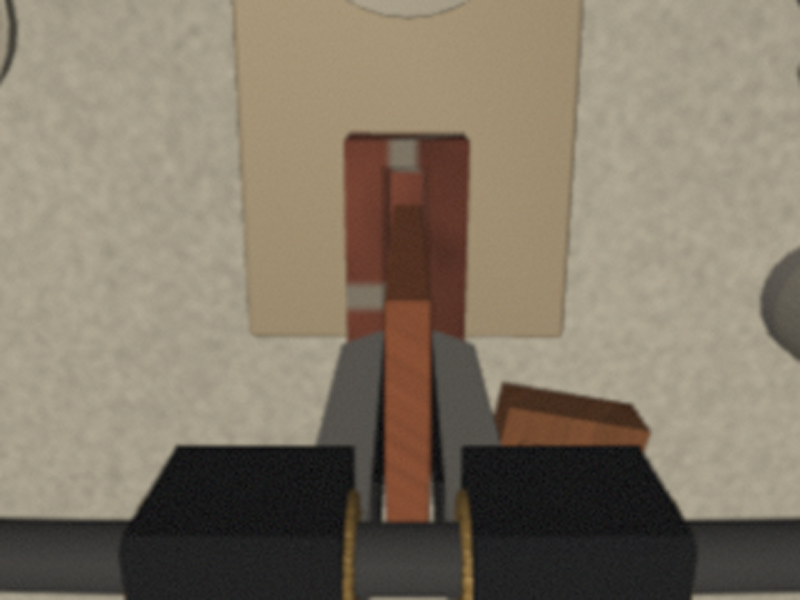

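w11c shows the tile in line with the slot: tile foot at column 409, holder centre at 407, all upright in the crop. I'll lower it in steps.

Call:
{"fn": "jog_arm", "kwargs": {
  "rows": [
    [0,0.001,-0.012,0,0,0,0.005],
    [0,0,-0.012,0,0,0,0.005],
    [0,0,-0.005,0,0,0,0.005],
    [0,0,-0.004,0,0,0,0.005],
    [0,0,-0.004,0,0,0,0.005],
    [0,0,-0.004,0,0,0,0.005],
    [0,0,0,0,0,0,0.005]
  ]
}}

```text
time_s: 25.5
tcp_pos: [558.9, -109.9, 216.6]
orientation: [0.754, 0.656, -0.0, -0.0]
ft_force: [-1.0, -0.3, -0.7]
opening: 9.7
gripper_force: 20.0
```

Call:
{"fn": "jog_arm", "kwargs": {
  "rows": [
    [0,0,-0.005,0,0,0,0.005],
    [0,0,-0.005,0,0,0,0.005],
    [0,0,-0.004,0,0,0,0.005],
    [0,0,-0.002,0,0,0,0.005],
    [0,0,-0.001,0,0,0,0.005],
    [0,0,0,0,0,0,0.005]
  ]
}}

```text
time_s: 26.1
tcp_pos: [559.0, -109.9, 200.0]
orientation: [0.754, 0.656, -0.0, -0.0]
ft_force: [0.3, -0.5, -1.6]
opening: 10.0
gripper_force: 20.0
```

Call:
{"fn": "jog_arm", "kwargs": {
  "rows": [
    [0,0,-0.0007,0,0,0,0.005],
    [0,0,-0.0007,0,0,0,0.005],
    [0,0,-0.0007,0,0,0,0.005],
    [0,0,0,0,0,0,0.005]
  ]
}}

```text
time_s: 26.5
tcp_pos: [558.9, -110.0, 197.9]
orientation: [0.755, 0.656, -0.0, -0.0]
ft_force: [-0.2, -0.4, -2.2]
opening: 9.9
gripper_force: 20.0
```

Call:
{"fn": "jog_arm", "kwargs": {
  "rows": [
    [0,0,-0.0006,0,0,0,0.005],
    [0,0,-0.0006,0,0,0,0.005],
    [0,0,-0.0006,0,0,0,0.005],
    [0,0,0,0,0,0,0.005]
  ]
}}

```text
time_s: 26.9
tcp_pos: [559.1, -109.9, 196.8]
orientation: [0.755, 0.656, -0.0, 0.0]
ft_force: [-4.7, 0.4, 11.7]
opening: 9.8
gripper_force: 20.0
```

Call:
{"fn": "jog_arm", "kwargs": {
  "rows": [
    [0,0,0,0,0,0,0.03],
    [0,0,0,0,0,0,0.04],
    [0,0,0,0,0,0,0.05],
    [0,0,0.02,0,0,0,0.05],
    [0,0,0.035,0,0,0,0.05],
    [0,0,0.04,0,0,0,0.05],
    [0,0,0.04,0,0,0,0.05],
    [-0.03,-0.02,0,0,0,0,0.05],
    [-0.03,-0.02,0,0,0,0,0.05],
    [-0.03,-0.02,0,0,0,0,0.05],
    [-0.03,-0.02,0,0,0,0,0.05],
    [0,0,0,0,0,0,0.05],
    [0,0,0,0,0,0,0.05]
  ]
}}

```text
time_s: 28.2
tcp_pos: [438.8, -190.3, 331.4]
orientation: [0.755, 0.656, -0.0, 0.0]
ft_force: [0.5, -0.1, 0.7]
opening: 50.3
gripper_force: 0.0
```

```bash
python3 -c "
from h import *
c=manip.camera('scene');w=manip.camera('wrist');print(proj(c,[[581,33,201],[581,33,28],[559,-110,138]]))
a=cv2.resize(c['pixels'][120:280,230:390],(480,480),interpolation=cv2.INTER_CUBIC);b=cv2.resize(w['pixels'],(320,200))
b=cv2.copyMakeBorder(b,0,280,0,0,0)
cv2.imwrite('pics/fin.png',np.hstack([a,b]))"
```

```text
[[331.94590372 148.85351252]
 [332.57106998 208.57473614]
 [285.01864845 193.34166847]]
```

View pics/fin.png

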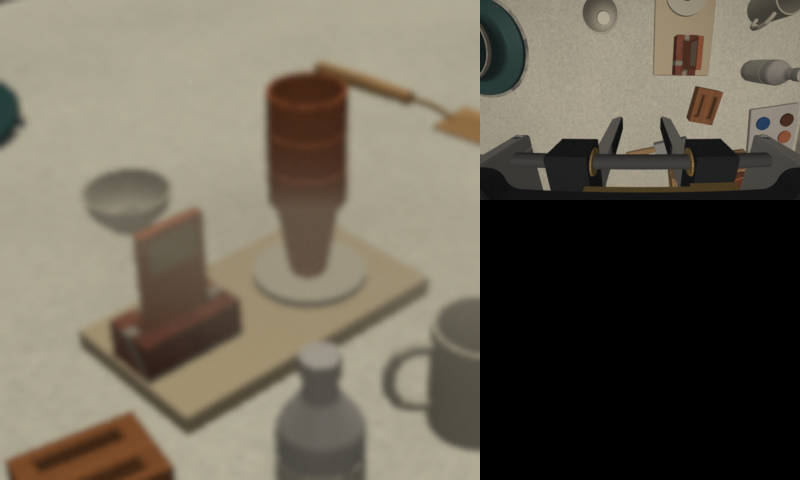

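The scene crop shows the three pots nested and upright on the disc, rim top near crop (306,90) and foot near (308,270). The tile stands home in the holder at (170,260), and the rack is empty.

```bash
python3 -c "
from rig import manip
print(manip.job_done())"
```

```text
the job is handed in; nothing more can be done
None
```

The three pots are nested and seated upright on the white disc, the tile is fully home in the holder slot, and the job was handed in at about 28 s of the 72 s allowed; no verdict was returned.

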